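# Wedge the spring clip off the gear model's rod

## Task

The spring clip on the rod of the classroom gear model is to come off. Holding the wooden wedge by its handle, ease its blade along the top of the rod and under the clip, which lifts until its legs let go of the rod, and on until the nose just presses the sprung plate of the end stop in a little (press and push gently throughout, and do not pull at the clip with the gripper before it is loose). Then draw the wedge out and lay it down on the desk, lift the loose clip off by its tab and set it down gently in the steel parts tray; leave the other things on the desk where they are.

Things in the scene. Friction and masses are not known exactly. Their poses are not given: they have to be found in the camera images.
- stand: Gear model, fixed: plywood base (front edge at x -44.5 mm, 110 wide, 14 thick), wooden bearing block 71 (x) x 46 mm, white gear wheel 100 mm across behind it. Origin on the desk under the block's middle, z up; +x runs along the rod from its free end into the block and on to the gear
- rod_end (a point): Middle of the top edge of the rod's free end, 80 mm above the desk, stand's axes. Steel rod 20 mm wide, 16 high, flat top and sides, both lower edges bevelled; it runs level towards +x, 44 mm to the bearing block. The block's top is flush with the rod's
- rod_seat (a point): Point on the rod's top centre line, 35 mm (+x) in from the free end, stand's axes: the clip sits centred over it at the start. Two cheeks on the block, 16 mm high, 18 mm apart, 1 mm behind the clip, stop it from sliding along; the blade passes between them and on along the block's flush top to the end stop
- clip_tab (a point): Centre of the upright finger tab of the loose steel spring clip (about 50 g): 18 mm along the rod (clip's x), 8 thick (y), 40 high (z), on a flat crown 25 mm wide (y), 16 long, whose upper face is 20 mm lower. Legs reach 45 mm below this point, which is 28 mm above the rod's top while snapped on. Risen 5 mm or more, the clip has let go and stays up by friction
- clip_rib (a point): Middle of the underside of the square-edged cross rib (6 mm long in x) under the clip's crown, clip's axes: 2.6 mm above the rod's top at the start, so the nose passes only while it lies on the rod. Slot 16 mm wide between two side feet. The sprung legs hook under the rod's lower edges: 7 to 12 N to lift it the first 4 mm, then they slide on the rod's sides with about 2 N
- wedge_grip (a point): Centre of the handle of the loose wooden wedge (about 75 g), 22.5 mm above its flat underside. Handle 32 mm long (wedge's x), 14 wide (y), 45 high (z up); the blade runs on from its foot towards +x, underside level with the handle's. It lies on the desk on its underside
- wedge_nose (a point): Lower edge of the nose, 113 mm ahead (+x) of the handle's centre, on the underside. Blade 97 long, 12 wide, 1.6 mm thick at the nose, rising 1 in 5 to 11 mm at 47 mm behind it, then level. Slid along the rod's top it starts to lift the clip 2 mm past the rib's middle; the clip is 5 mm up at 27 mm, 8 mm at 44 mm past. The push peaks at 7 to 15 N, then eases to 2 to 6 N
- tray: Loose dark steel parts tray, open, 150 (x) x 120 (y) x 22 mm high, 4 mm walls and floor; origin on the desk under its centre
- eraser: Bystander to leave alone: white eraser 45 x 20 x 13 mm; origin under its centre
- sharpener: Bystander to leave alone: metal sharpener 26 x 16 x 12 mm; origin under its centre
- glue_stick: Bystander to leave alone: upright glue stick, 27 mm thick, 88 high; origin under its centre
- pencil_case: Bystander to leave alone: black hard pencil case 85 x 200 x 34 mm; origin under its centre
- phone: Bystander to leave alone: black phone 150 x 74 x 9 mm; origin under its centre
- ruler: Bystander to leave alone: wooden ruler 200 x 28 x 4 mm; origin under its centre
- stop_plate (a joint): How far (m) the black sprung plate (16 mm wide, 1.5 to 15.5 mm above the block's top) of the end stop is pressed in towards +x: 0 at rest, 3 N per mm. The aluminium stop is clamped across the block's top, each time somewhere else: its plate stands 47 to 65 mm past (+x) rod_seat, to be found by feel or sight. Wanted: pressed in 0.5 to 4 mm; 6.5 mm is solid
Things that resemble listed ones, but are neither listed nor needed, are in the scene too. What is shaped like the part that bears wedge_grip but pink is not meant. Leave any orange look-alike of the part that bears clip_tab alone.

How it is judged:
By the outcome, as a careful person would: the job done as asked, in the order asked, and still so for the second after the job is handed in, with the robot touching nothing.
It also fails if it takes over 72 s, if anything falls off the work surface, if the arm or the gripper's body presses on something with over 40 N, if the wrist force passes 120 N, or if a joint passes its speed limit or range.

## Robot

A 6-joint arm with a two-finger parallel gripper is mounted at the origin on the work surface. World frame = base frame: x ahead of the robot, y to its left, z up, the work surface at z = 0. Lengths are in mm, angles in rad, forces in N, time in s.
With the tool pointing down it reaches from about 275 to 825 mm from the base axis. Payload 5.2 kg.
Tool frame: the origin (TCP) lies at the very end of the fingers, on their centre line; the grasp point (between the pads) lies 19 mm behind it; z points along the fingers, y is the direction in which the jaws open and shut (so a half turn about z gives the same grasp; the last joint's range is limited). The gripper opens to 93 mm and grips with 3 to 60 N. Pads are 15 mm wide; open, the fingers measure 128 mm over their backs; the gripper's body (75 mm by 188 mm) begins 65 mm behind the grasp point.
Start: joints at [0.993, 0.259, 1.535, -0, 1.348, -0.203], TCP at [201.326, 511.833, 218.653] pointing down, gripper open.
Joint ranges: [-3.14, 3.14], [-0.91, 2.08], [0.19, 2.58], [-1.22, 4.36], [0.22, 2.71], [-3.12, 3.12]. Speed limits (rad/s): [2.57, 2.57, 3.14, 3.14, 3.14, 3.14].

## Interface

Orientations are given as [roll, pitch, yaw] about the fixed x, y, z axes, in that order (R = Rz(yaw) Ry(pitch) Rx(roll)).
In Python, from bench import robot gives the robot as it stands. The module is installed in compiled form; this text tells all that it offers. Calls block until the motion is done:
- robot.move_ptp(position, orientation): joint-space move of the TCP to a pose.
- robot.move_linear(position, ori=None, speed=150, f_stop=None): straight line of the TCP; ori=None keeps the orientation; speed is the mean speed in mm/s. With f_stop (N) it stops when the force on the tool has changed by that much, and returns True; else False.
- robot.move_j(angles): joint-space move.
- robot.move_gripper(opening): opening from 0.0 (shut) to 1.0 (fully open); the grip force is fixed at half the most; returns when the fingers have stopped.
- robot.sleep(seconds).
- robot.inverse_kinematics(position, orientation): joint angles nearest the present ones, or None.
- robot.get_image(name): name is "side" or "top" or "wrist"; returns a dict with "img" (400x640x3 uint8, blue, green, red), "fovy" (degrees; the focal length in pixels is half the picture's height over the tangent of half this angle, whatever the lens; pixels are square), "cx", "cy" (the principal point, pixels), "k1" (the pictures are not rectified: a ray, as slopes to the right and down, at radius r is drawn at 1 + k1 r^2 times it, then the intrinsics apply), "eye" and "orientation" of the camera in the world. Camera axes: x right, y down, z forward; pixel columns grow to the right and rows downward; lengths in mm; the calibration is good to about 2 mm. A picture is of the moment at which its call begins. There is no depth.
A pose or a line that the arm cannot do raises robot.MotionError and nothing moves.
- robot.hand_in(): hands the job in, once; it reports no verdict.
Readings, each from a call of its own:
- robot.current_t(): time.
- robot.current_qpos(): joint angles.
- robot.current_joint_vel(): joint speeds.
- robot.current_joint_efforts(): joint torques, N m.
- robot.current_tcp_pos(): TCP position.
- robot.current_eef_rot(): TCP orientation.
- robot.current_contact_force(): force on the tool from outside, world axes, zero at the start.
- robot.current_ft_torque(): the same for the moment, N m.
- robot.current_gripper_width(): opening from 0.0 (shut) to 1.0 (fully open).
Only numpy, scipy, OpenCV 4.12 (cv2) and the standard library are available. Lean on these libraries where they do the work, as an engineer would, in place of code of your own. Each camera call takes 0.05 s, during which the arm holds its last target. There are 200 camera calls.

## Working session

There is one attempt and no reset: what is moved stays moved. The work goes in short steps, each a Python script; the robot and the scene stay as the last script left them, time stands still between calls to the robot, and variables do not carry over. Pictures are saved under pics/ and viewed, about 8 in all and at most 12, crops included, and the job is handed in when it is done.

```bash
mkdir -p pics; cat > h.py <<'E'
import numpy as np, cv2
from scipy.spatial.transform import Rotation as R
from bench import robot
def cam(name):
    d=robot.get_image(name); return d
def K(d):
    f=200/np.tan(np.radians(d['fovy'])/2); return f
def Rm(d):
    o=np.array(d['orientation'],float)
    return o if o.shape==(3,3) else R.from_euler('xyz',o).as_matrix()
def ray(d,u,v):
    f=K(d); x=(u-d['cx'])/f; y=(v-d['cy'])/f
    a,b=x,y
    for _ in range(30):
        s=1+d['k1']*(a*a+b*b); a,b=x/s,y/s
    return Rm(d)@np.array([a,b,1.])
def onz(d,u,v,z):
    r=ray(d,u,v); e=np.array(d['eye'],float); return e+r*(z-e[2])/r[2]
def proj(d,p):
    c=Rm(d).T@(np.array(p,float)-np.array(d['eye'],float)); a,b=c[:2]/c[2]; s=1+d['k1']*(a*a+b*b)
    return np.array([a*s*K(d)+d['cx'],b*s*K(d)+d['cy']])
def two(d1,p1,d2,p2):
    r1,r2=ray(d1,*p1),ray(d2,*p2); e1,e2=np.array(d1['eye'],float),np.array(d2['eye'],float)
    t=np.linalg.lstsq(np.c_[r1,-r2],e2-e1,rcond=None)[0]
    a,b=e1+r1*t[0],e2+r2*t[1]; return (a+b)/2,np.linalg.norm(a-b)
E
python3 - <<'E'
from h import *
import pickle
for n in ('side','top','wrist'):
    d=cam(n); cv2.imwrite(f'pics/{n}0.png',d['img']); pickle.dump(d,open(f'{n}0.pkl','wb'))
    print(n,d['fovy'],d['cx'],d['cy'],d['k1'],d['eye'],d['orientation'])
print(robot.current_eef_rot(),robot.current_t())
E
```

```text
side 46.09292349479986 320.43861811022634 195.3445746443253 -0.005114383889614429 [ 137.35400831 -699.7689518   945.68998007] [-2.39124797 -0.01687496 -0.54788047]
top 46.19648262728302 322.0537303665319 202.91331951376813 -0.13651214075872717 [ 270.75324927  -32.67654072 1529.90570716] [-2.95626995  0.00913265 -1.58740592]
wrist 69.2214994222572 319.90407298674256 199.5058958037814 -0.012507183318709971 [122.28031491 541.37462262 383.31143896] [2.83746378e+00 2.54384496e-03 1.19533961e+00]
[-3.14021065e+00 -2.51696891e-04  2.76681607e+00] 0.15
```

View pics/top0.png

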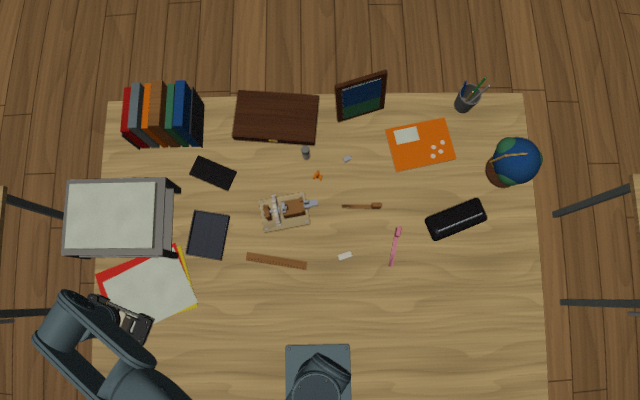

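View pics/side0.png

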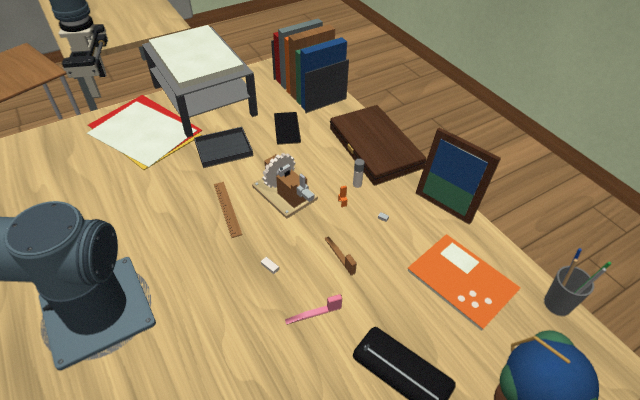

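The top picture shows the stand at (285,210) with its rod pointing right (towards −y). The brown wedge is at (360,206) with its handle at the right end. The tray is at (208,235). The pink look-alike wedge is at (397,245) and the orange look-alike clip at (318,175). The brown wedge and the steel clip on the rod fit the description. Next I'll look from nearer with the wrist camera.

```bash
python3 - <<'E'
from h import *
import pickle
t=pickle.load(open('top0.pkl','rb'))
for n,u,v,z in [('handle',376,206,40),('nose',342,206,0),('clip',310,204,95),('gear',272,210,80),('tray',208,235,10),('phone',213,172,9),('ruler',277,261,4),('eraser',345,256,10),('glue',306,152,88),('sharp',348,158,12),('pinkhandle',398,230,40),('orange',318,175,20),('case',456,219,34)]:
    print(n,onz(t,u,v,z).round())
w=pickle.load(open('wrist0.pkl','rb'))
# tool frame cam offset
Rt=R.from_euler('xyz',robot.current_eef_rot()).as_matrix()
print(Rt.T@(np.array(w['eye'])-robot.current_tcp_pos()), (Rt.T@Rm(w)).round(3))
# ik for views with different yaws
for p in [(450,20,300)]:
  for y in np.arange(-3,3.1,.5):
    q=robot.inverse_kinematics(p,[np.pi,0,y]); print(round(y,2),None if q is None else np.round(q,2))
E
```

```text
handle [ 537. -198.   40.]
nose [546. -89.   0.]
clip [537.  14.  95.]
gear [523. 134.  80.]
tray [455. 354.  10.]
phone [669. 343.   9.]
ruler [368. 126.   4.]
eraser [380. -95.  10.]
glue [708.  25.  88.]
sharp [ 707. -113.   12.]
pinkhandle [ 457. -266.   40.]
orange [648. -12.  20.]
case [ 490. -459.   34.]
[  84.32993506   -1.2473209  -165.27403174] [[-0.001 -0.954 -0.3  ]
 [ 1.    -0.    -0.001]
 [ 0.001 -0.3    0.954]]
-3.0 [-0.2   0.03  1.61  0.    1.5  -1.92]
-2.5 [-0.2   0.03  1.61  0.    1.5  -2.42]
-2.0 [-0.2   0.03  1.61  0.    1.5  -2.92]
-1.5 [-0.2   0.03  1.61 -0.    1.5   2.87]
-1.0 [-0.2   0.03  1.61 -0.    1.5   2.37]
-0.5 [-0.2   0.03  1.61 -0.    1.5   1.87]
0.0 [-0.2   0.03  1.61 -0.    1.5   1.37]
0.5 [-0.2   0.03  1.61 -0.    1.5   0.87]
1.0 [-0.2   0.03  1.61 -0.    1.5   0.37]
1.5 [-0.2   0.03  1.61  0.    1.5  -0.13]
2.0 [-0.2   0.03  1.61  0.    1.5  -0.63]
2.5 [-0.2   0.03  1.61  0.    1.5  -1.13]
3.0 [-0.2   0.03  1.61  0.    1.5  -1.63]
```

```bash
python3 - <<'E'
from h import *
import pickle
for i,p in enumerate([(430,30,190),(430,-110,190)]):
    robot.move_ptp(p,[np.pi,0,0]); d=cam('wrist'); cv2.imwrite(f'pics/w{i+1}.png',d['img']); pickle.dump(d,open(f'w{i+1}.pkl','wb'))
    print(d['eye'],robot.current_t())
a=[cv2.imread(f'pics/w{i}.png') for i in (1,2)]
E
```

```text
[512.61178816  29.72207988 355.4715031 ] 2.1333
[ 512.5642923  -110.78784938  355.18522435] 2.8
```

View pics/w1.png

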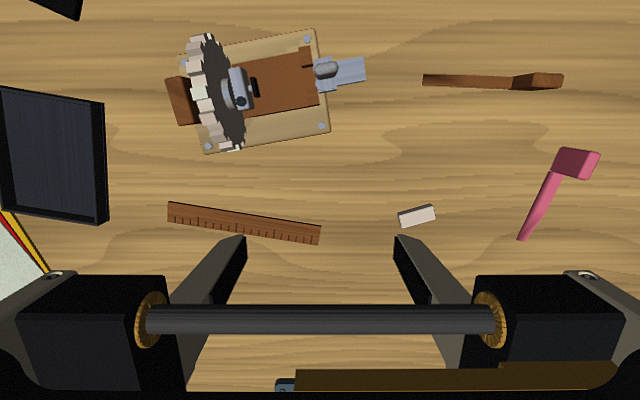

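View pics/w2.png

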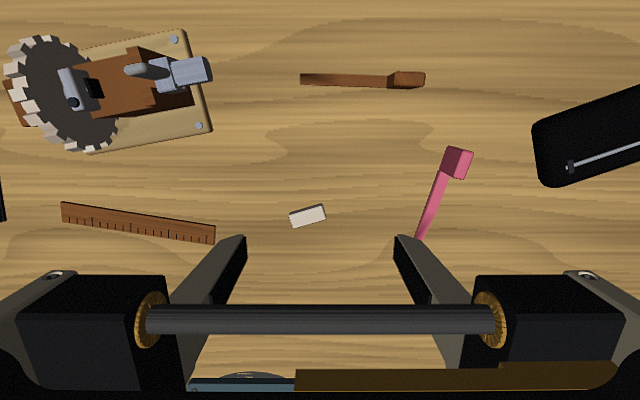

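The closer views show the wedge at (492,80) in w1 and (362,79) in w2, and the clip on the rod near (330,72) and (165,72). The base board, end stop and rod end at (366,69) are all clear. I'll enlarge both in one crop to confirm them and pick pixels.

```bash
python3 - <<'E'
import cv2,numpy as np
a=cv2.imread('pics/w1.png');b=cv2.imread('pics/w2.png')
f=lambda im,x,y,w,h,s:cv2.resize(im[y:y+h,x:x+w],None,fx=s,fy=s,interpolation=cv2.INTER_CUBIC)
A=f(a,200,25,180,75,4)[:, :720];B=f(b,60,25,180,50,4)[:, :720];
B=f(b,50,25,180,75,4)
im=np.vstack([A[:290],B[:290]])
cv2.imwrite('pics/crop1.png',im)
# masks for base plate corner & wedge & tray printed
hsv=cv2.cvtColor(b,cv2.COLOR_BGR2HSV); g=hsv[60:100,290:440]
for x in [(82,305),(82,340),(80,380),(75,405),(83,405),(95,350)]: print(x,hsv[x])
E
```

```text
(82, 305) [ 13 164 104]
(82, 340) [ 13 163 117]
(80, 380) [ 13 164 121]
(75, 405) [ 13 166 120]
(83, 405) [ 13 171 121]
(95, 350) [ 19 122 146]
```

View pics/crop1.png

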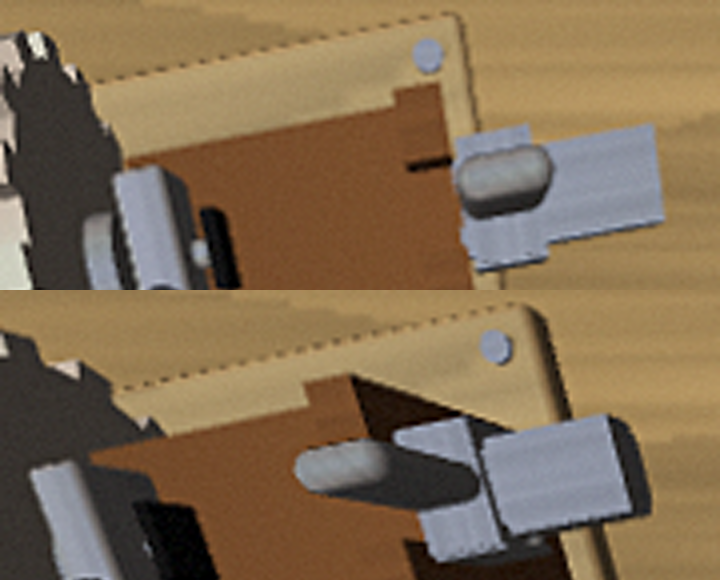

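```bash
python3 - <<'E'
from h import *
import pickle
d1,d2=[pickle.load(open(f'w{i}.pkl','rb')) for i in (1,2)]
c1=lambda c,r:(200+c/4,25+r/4); c2=lambda c,r:(50+c/4,25+(r-290)/4)
P=[]
for n,a,b in [('endA',(653,124),(610,415)),('endB',(663,219),(633,516)),('screw',(428,57),(497,347)),('platetopA',(204,208),(138,503)),('crownA',(528,126),(468,418)),('crownB',(547,262),(505,550))]:
    p,e=two(d1,c1(*a),d2,c2(*b)); print(n,p.round(1),round(e,2)); P.append(p)
end=(P[0]+P[1])/2; w=P[0]-P[1]; print('width',np.linalg.norm(w)); print('end',end,'yaw from end edge',np.degrees(np.arctan2(-w[0],w[1]))+180)
for z in (80,):
  for k,f in ((d1,[c1(653,124),c1(663,219)]),(d2,[c2(610,415),c2(633,516)])):
    q=[onz(k,*x,z) for x in f]; w=q[0]-q[1]; print('z80',q[0].round(1),q[1].round(1),((q[0]+q[1])/2).round(1),np.linalg.norm(w).round(1),'perp dir',np.degrees(np.arctan2(w[0],-w[1])))
# base front edge/dir at z=14 : long side edge w1
for k,a,b in ((d1,c1(130,77),c1(445,14)),(d2,c2(130,387),c2(500,308))):
    p,q=onz(k,*a,14),onz(k,*b,14); v=p-q; print('base side dir',np.degrees(np.arctan2(v[1],v[0])))
# block top seams w1: block top edge (130,157)-(440,85)?
p,q=onz(d1,*c1(128,157),80),onz(d1,*c1(393,104),80); v=p-q; print('block dir',np.degrees(np.arctan2(v[1],v[0])))
# rod sides w1
p,q=onz(d1,*c1(663,219),80),onz(d1,*c1(550,241),80); v=q-p; print('rod dir',np.degrees(np.arctan2(v[1],v[0])))
p=onz(d1,*c1(230,215),81.5); print('plate bottom',p.round(1))
# wedge
for k,off in ((d1,130),(d2,0)):
    h=cv2.cvtColor(k['img'],cv2.COLOR_BGR2HSV); m=((h[...,1]>145)&(h[...,2]<140)&(h[...,0]<17)).astype(np.uint8)
    m[:, :290 if off==0 else 410]=0; m[110:]=0;m[:, 440+off+10:]=0
    n,l,s,c=cv2.connectedComponentsWithStats(m); j=1+np.argmax(s[1:,4]); print(s[j])
    ct=max(cv2.findContours((l==j).astype(np.uint8),0,2)[0],key=cv2.contourArea)
    print(cv2.approxPolyDP(ct,1.5,True)[:,0].tolist())
f=lambda im,x,y,w,h,s:cv2.resize(im[y:y+h,x:x+w],None,fx=s,fy=s,interpolation=cv2.INTER_CUBIC)
cv2.imwrite('pics/crop2.png',np.vstack([f(d1['img'],415,60,160,40,5),f(d2['img'],290,60,160,40,5)]))
E
```

```text
endA [557.1  -8.4  77.4] 0.12
endB [537.1 -11.4  78.1] 1.4
screw [583.6  43.   14. ] 0.42
platetopA [538.3  87.   94.6] 0.11
crownA [555.5  19.2  85. ] 0.06
crownB [528.6  14.7  85.8] 0.65
width 20.26570439088663
end [547.06987893  -9.88305927  77.75485183] yaw from end edge 98.42206457953877
z80 [556.7  -8.   80. ] [537.6 -11.1  80. ] [547.2  -9.6  80. ] 19.4 perp dir 99.0412748921843
z80 [556.6  -9.4  80. ] [536.2 -12.1  80. ] [546.4 -10.7  80. ] 20.6 perp dir 97.5464258205704
base side dir 100.03041849059866
base side dir 99.86952166637263
block dir 100.18846747639226
rod dir 100.46673678998543
plate bottom [538.2  84.3  81.5]
[ 422   73  142   18 1811]
[[563, 75], [532, 73], [514, 77], [425, 74], [423, 75], [422, 84], [532, 90], [558, 87], [561, 85]]
[ 300   71  126   18 1612]
[[425, 75], [423, 72], [399, 71], [388, 76], [301, 74], [300, 84], [412, 88], [422, 86]]
```

View pics/crop2.png

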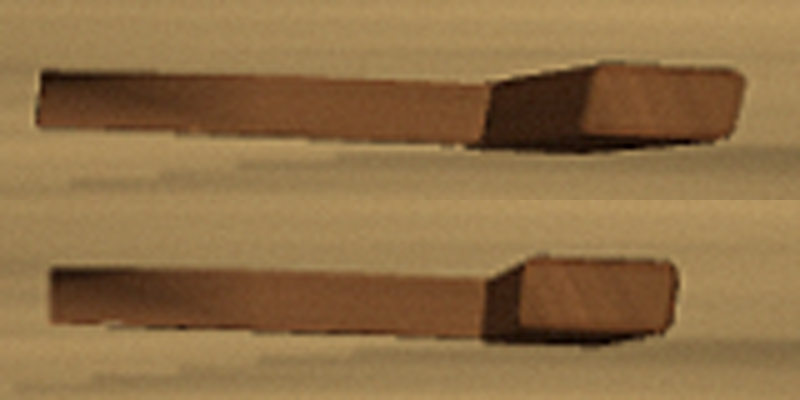

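```bash
python3 - <<'E'
from h import *
import pickle
d1,d2=[pickle.load(open(f'w{i}.pkl','rb')) for i in (1,2)]
H=[onz(d1,547.8,80.4,45),onz(d2,409.4,78.9,45)]; N=[onz(d1,422.7,79.9,1),onz(d2,300,79,1)]
print(np.round(H,1),np.round(N,1)); print(two(d1,(547.8,80.4),d2,(409.4,78.9)))
h=np.mean(H,0);n=np.mean(N,0);v=(n-h)[:2];print(h,n,np.hypot(*v),np.degrees(np.arctan2(v[1],v[0])))
# tray corners in top view
t=pickle.load(open('top0.pkl','rb')); hsv=cv2.cvtColor(t['img'],cv2.COLOR_BGR2HSV)
m=(hsv[...,2]<75).astype(np.uint8); m[:, :180]=0;m[:,240:]=0;m[:205]=0;m[268:]=0
ct=max(cv2.findContours(m,0,2)[0],key=cv2.contourArea); r=cv2.minAreaRect(ct); print(r)
b=cv2.boxPoints(r);q=np.array([onz(t,*x,15)[:2] for x in b]);print(q.round(),q.mean(0),np.linalg.norm(np.diff(q,axis=0),axis=1))
E
```

```text
[[ 541.2 -199.5   45. ]
 [ 541.2 -200.1   45. ]] [[544.8 -87.8   1. ]
 [545.2 -88.4   1. ]]
(array([ 541.30944481, -200.39795625,   43.79238353]), np.float64(0.07346320504220015))
[ 541.19811182 -199.77763029   45.        ] [545.02096684 -88.07277315   1.        ] 111.7702524339714 88.03994192112441
((207.51699829101562, 234.40943908691406), (36.550559997558594, 45.33498001098633), 10.619654655456543)
[[395. 427.]
 [543. 403.]
 [518. 281.]
 [372. 307.]] [457.21206705 354.46748806] [149.61526439 124.02739719 148.29464186]
```

```bash
cat >> h.py <<'E'
def ori(yaw,pd=0):  # yaw deg of wedge/tool x, pd deg nose-down
    y=np.radians(yaw); left=np.array([-np.sin(y),np.cos(y),0])
    M=R.from_rotvec(left*np.radians(pd))*R.from_euler('xyz',[np.pi,0,y]); return M.as_euler('xyz')
ZT=6.
U=np.array([np.cos(np.radians(100)),np.sin(np.radians(100)),0]); L=np.array([-U[1],U[0],0])
def tcp_for_nose(n,yaw=100,pd=0,back=113,zt=None):
    y=np.radians(yaw); M=R.from_euler('z',y); left=M.apply([0,1,0])
    return np.array(n,float)+(R.from_rotvec(left*np.radians(pd))*M).apply([-back,0,ZT if zt is None else zt])
def frc(): 
    f=np.array(robot.current_contact_force()); return np.round([f@U,f@L,f[2]],1)
E
python3 - <<'E'
from h import *
import pickle
robot.move_gripper(0.5)
o=ori(88); print(o)
robot.move_ptp((541.2,-199.8,80),o)
print(robot.move_linear((541.2,-199.8,6),o,speed=100,f_stop=8))
robot.move_gripper(0.0); print('w mm',robot.current_gripper_width()*93, frc())
robot.move_linear((541.2,-199.8,110),o,speed=100); print(frc())
n=np.array([546.8,-10.2,80])
end=n+U*(-25)+np.array([0,0,10])   # nose 25 mm before the rod end, 10 above
o2=ori(100); p=tcp_for_nose(end); robot.move_ptp(p,o2)
d=cam('wrist'); cv2.imwrite('pics/w3.png',d['img']); pickle.dump(d,open('w3.pkl','wb'))
print(robot.current_tcp_pos(),p,d['eye'],proj(d,end),proj(d,n),robot.current_t())
E
```

```text
[-3.14159265  0.          1.53588974]
False
w mm 13.982511714016262 [0.2 0.3 0.9]
[-0.4  0.5 -1.2]
[ 570.43141451 -145.63589556   95.16745529] [ 570.76344852 -146.10346992   96.        ] [555.05005587 -63.33904977 260.17431734] [322.57835282  52.44160892] [322.63296855   5.12489398] 8.2167
```

View pics/w3.png

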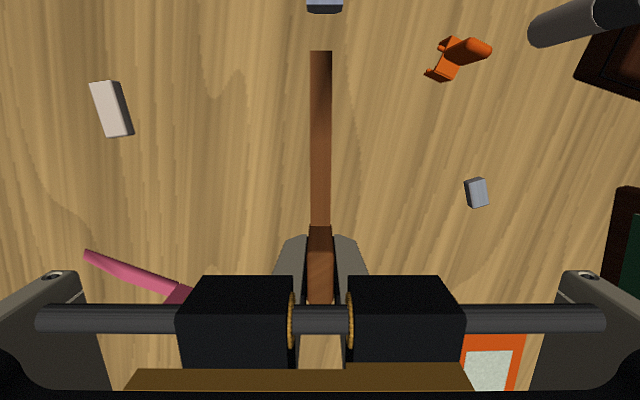

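The wedge is in the gripper: the handle measured 14 mm between the jaws and the nose is at (321,51), 1.5 px from where I predicted. The rod end is at the top, about (324,10). I'll move over the rod and measure the lateral offset there.

```bash
python3 - <<'E'
from h import *
import pickle
n=np.array([546.8,-10.2,80])
t=n+U*8+np.array([0,0,7]); robot.move_linear(tcp_for_nose(t),ori(100),speed=60); robot.sleep(.3)
d=cam('wrist'); cv2.imwrite('pics/w4.png',d['img']); pickle.dump(d,open('w4.pkl','wb'))
print(robot.current_tcp_pos(),tcp_for_nose(t),frc(),proj(d,t),proj(d,n),proj(d,n+35*U),robot.current_t())
cv2.imwrite('pics/crop4.png',cv2.resize(d['img'][0:110,240:400],None,fx=5,fy=5,interpolation=cv2.INTER_CUBIC))
E
```

```text
[ 565.07556374 -113.84459299   92.97606796] [ 565.03305866 -113.60481407   93.        ] [ 0.   0.1 -1.7] [321.90801696  49.19114189] [321.80636143  67.21214553] [321.86355347  -4.22872806] 9.2667
```

View pics/crop4.png

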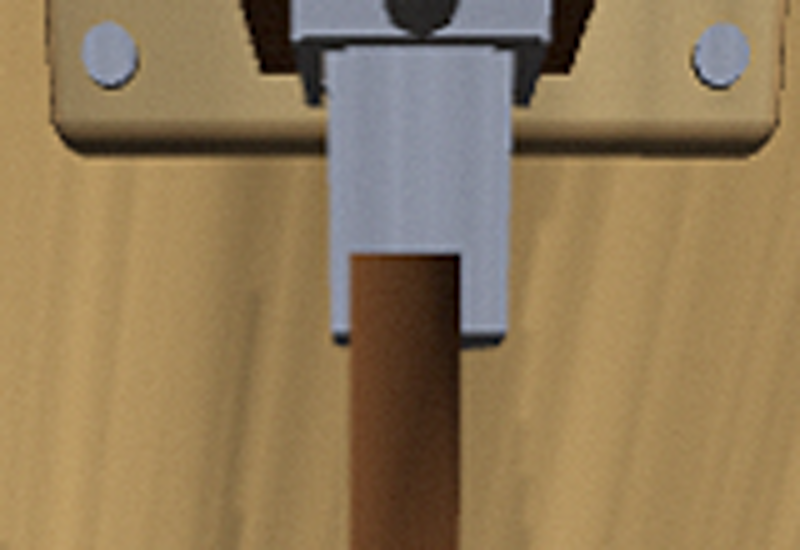

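The blade's middle is at 406 and the rod's at 419 (5x crop pixels), so the blade must shift 1.4 mm to the image right. Its direction is parallel to the rod. I'll correct, set a slight nose-down tilt and lower until it touches.

```bash
cat >> h.py <<'E'
END=np.array([546.8,-10.2,80])-1.45*L
def nose(s,z,pd): # s mm past free end, z above nominal rod top
    return tcp_for_nose(END+U*s+np.array([0,0,z]),100,pd,back=114)
E
python3 - <<'E'
from h import *
pd=0.8
robot.move_linear(nose(10,7,pd),ori(100,pd),speed=30); robot.sleep(.2); f0=frc(); print(f0)
print(robot.move_linear(nose(10,-5,pd),ori(100,pd),speed=10,f_stop=2))
robot.sleep(.2)
c=np.array(robot.current_tcp_pos()); z=c[2]-nose(10,0,pd)[2]
print(z,frc(),robot.current_t())
E
```

```text
[ 0.8 -0.  -1.5]
True
-0.7074054513950756 [-1.3 -0.4  4.5] 10.6833
```

```bash
cat > adv.py <<'E'
from h import *
def adv(s0,s1,z,pd,step=2,speed=15,fmax=20,fz=3.0,base=-1.5,reg=True,plate=None):
    """advance nose, regulating z to keep about fz N of downward press"""
    s=s0; log=[]
    while s<s1-1e-6:
        s=min(s+step,s1)
        robot.move_linear(nose(s,z,pd),ori(100,pd),speed=speed)
        f=frc(); log.append((round(s,1),round(z,2),*f.tolist()))
        if abs(f[0])>fmax or f[2]-base>25: print('STOP'); break
        if plate and -f[0]>plate: print('PLATE'); break
        if reg: z+=np.clip((f[2]-base-fz)*0.06,-.25,.25)
    for l in log: print(*l)
    return s,z
E
python3 - <<'E'
from adv import *
z=-0.5
robot.move_linear(nose(10,z,.8),ori(100,.8),speed=5); robot.sleep(.1); print(frc())
s,z=adv(10,30,z,.8); print(s,z,robot.current_tcp_pos(),robot.current_t())
E
```

```text
[ 0.1 -0.6  2.8]
12 -0.5 -0.8 -0.2 1.8
14 -0.48 0.3 0.2 2.2
16 -0.44 1.1 -1.1 1.8
18 -0.42 0.0 0.3 1.5
20 -0.42 0.4 -0.1 0.7
22 -0.47 0.1 -0.2 -0.4
24 -0.58 0.2 0.4 1.2
26 -0.6 -0.9 0.2 2.3
28 -0.55 -0.3 -0.6 3.0
30 -0.46 0.0 -0.4 1.0
30 -0.4939999999999999 [562.66907792 -92.33437613  87.0462487 ] 13.9667
```

```bash
python3 - <<'E'
from adv import *
s,z=adv(30,46,-.5,.8,step=1,speed=12,fz=3.5,fmax=17); print(s,z,robot.current_tcp_pos(),robot.current_t())
E
```

```text
31 -0.5 -1.0 -0.6 1.1
32 -0.55 -0.5 -0.5 1.4
33 -0.59 -0.1 -0.2 1.8
34 -0.6 -0.9 -0.4 1.5
35 -0.63 -0.4 0.3 1.8
36 -0.64 -0.0 -0.1 2.4
37 -0.62 -0.2 -0.5 3.0
38 -0.56 0.2 0.2 2.7
39 -0.52 -1.1 0.4 1.4
40 -0.55 -1.9 0.2 1.2
41 -0.6 -2.7 0.2 2.3
42 -0.58 -2.2 1.1 2.3
43 -0.57 -3.7 -0.9 1.4
44 -0.6 -4.6 -0.3 1.8
45 -0.61 -4.2 0.1 2.1
46 -0.61 -4.8 -1.1 3.6
46 -0.5120000000000001 [560.12392973 -76.99624194  87.05918147] 17.9667
```

```bash
python3 - <<'E'
from adv import *
s,z=adv(46,79,-.5,.8,step=1.5,speed=18,fz=3,fmax=19); print(s,z,robot.current_tcp_pos(),robot.current_t())
E
```

```text
47.5 -0.5 -5.2 0.1 2.1
49.0 -0.46 -5.4 -0.1 1.9
50.5 -0.44 -6.5 -0.4 1.1
52.0 -0.46 -6.6 0.0 0.9
53.5 -0.5 -6.7 -0.0 2.1
55.0 -0.46 -6.8 0.1 1.0
56.5 -0.49 -5.5 0.1 1.7
58.0 -0.48 -3.7 0.2 1.8
59.5 -0.46 -3.5 -0.3 1.9
61.0 -0.44 -1.8 -0.8 1.4
62.5 -0.45 -3.1 -0.5 1.1
64.0 -0.47 -2.1 0.6 -0.2
65.5 -0.57 -2.7 0.1 1.2
67.0 -0.59 -2.5 -0.5 1.1
68.5 -0.61 -2.5 -0.3 1.6
70.0 -0.61 -1.9 -0.4 1.8
71.5 -0.59 -2.9 -0.6 2.1
73.0 -0.55 -2.1 0.6 0.9
74.5 -0.59 -2.1 0.3 1.2
76.0 -0.61 -3.1 -0.2 1.0
77.5 -0.64 -2.4 -0.1 2.3
79.0 -0.59 -2.9 -0.1 1.9
79.0 -0.5660000000000001 [554.23013556 -44.16978225  86.99168075] 23.4667
```

```bash
python3 - <<'E'
from adv import *
s,z=adv(79,102,-.57,.8,step=1,speed=18,fz=3,fmax=14,plate=7.5); robot.sleep(.2); fs=[frc() for _ in range(3)]
import pickle
d=cam('side'); cv2.imwrite('pics/side1.png',d['img'])
print(s,z,fs,robot.current_tcp_pos(),robot.current_t())
E
```

```text
80 -0.57 -2.8 0.7 1.6
81 -0.56 -3.7 -0.4 1.0
82 -0.59 -2.5 0.1 1.0
83 -0.62 -2.0 0.0 1.1
84 -0.65 -1.6 -0.6 3.0
85 -0.56 -1.5 0.7 2.1
86 -0.52 -0.8 -0.7 1.2
87 -0.54 -2.2 0.9 1.5
88 -0.54 -0.7 0.5 1.4
89 -0.55 -0.8 -0.8 -0.8
90 -0.68 -1.4 0.4 1.7
91 -0.67 -1.9 0.1 1.8
92 -0.65 -1.9 0.6 1.7
93 -0.64 -1.8 -0.3 1.9
94 -0.62 -1.7 -0.3 1.9
95 -0.59 -1.0 -0.4 1.2
96 -0.61 -1.8 -0.2 2.9
97 -0.53 -1.7 0.4 0.5
98 -0.59 -2.1 -0.8 1.2
99 -0.61 -4.1 0.5 1.0
100 -0.64 -4.4 -0.3 1.8
101 -0.62 -7.1 -0.2 1.5
102 -0.62 -7.0 0.5 1.3
102 -0.6300000000000001 [array([-7.8,  1.1,  1.4]), array([-7.8,  1.1,  1.4]), array([-7.8,  1.1,  1.4])] [550.85277442 -22.83580619  87.28538126] 29.4667
```

The end stop is felt: force rises from about 1.8 N to 7.8 N from s≈98.5, which is roughly 2 mm of press (64 mm past the seat, in range). Now I'll draw the wedge out, lay it down and look at the clip.

```bash
python3 - <<'E'
from h import *
import pickle
for s,v in ((85,30),(-25,60)):
    robot.move_linear(nose(s,-.45,.8),ori(100,.8),speed=v); print(s,frc(),robot.current_t())
robot.move_linear(nose(-25,15,.8),ori(100,0.8),speed=80)
o=ori(88)
robot.move_ptp((541.2,-199.8,40),o); robot.sleep(.1)
print(robot.move_linear((541.2,-199.8,12),o,speed=60), robot.move_linear((541.2,-199.8,4.5),o,speed=15,f_stop=2), robot.current_tcp_pos(),frc())
robot.move_gripper(0.4); robot.move_linear((541.2,-199.8,80),o,speed=150)
seat=END+35*U
v=seat-70*U; robot.move_ptp((v[0],v[1],170),ori(100)); robot.sleep(.15)
d=cam('wrist'); pickle.dump(d,open('w5.pkl','wb'))
for k in (0,8): print(k,proj(d,seat+[0,0,48+k]))
sd=cam('side'); pickle.dump(sd,open('s5.pkl','wb'))
f=lambda im,x,y,w,h,s:cv2.resize(im[y:y+h,x:x+w],None,fx=s,fy=s,interpolation=cv2.INTER_CUBIC)
cv2.imwrite('pics/w5.png',np.vstack([f(d['img'],220,0,200,75,4),f(sd['img'],230,140,160,70,5)[:300]]))
print(robot.current_t(),proj(sd,seat+[0,0,56]),proj(sd,seat+[0,0,48]))
E
```

```text
85 [-0.7  0.5  1.6] 30.1833
-25 [-0.1 -0.  -1. ] 32.1667
False True [ 541.3708682  -199.93617578    6.19977926] [0.5 0.6 3.8]
0 [322.73995917 126.20297272]
8 [322.82771327 126.8980498 ]
36.3583 [302.00305607 173.08563277] [302.04119297 175.40229543]
```

View pics/w5.png

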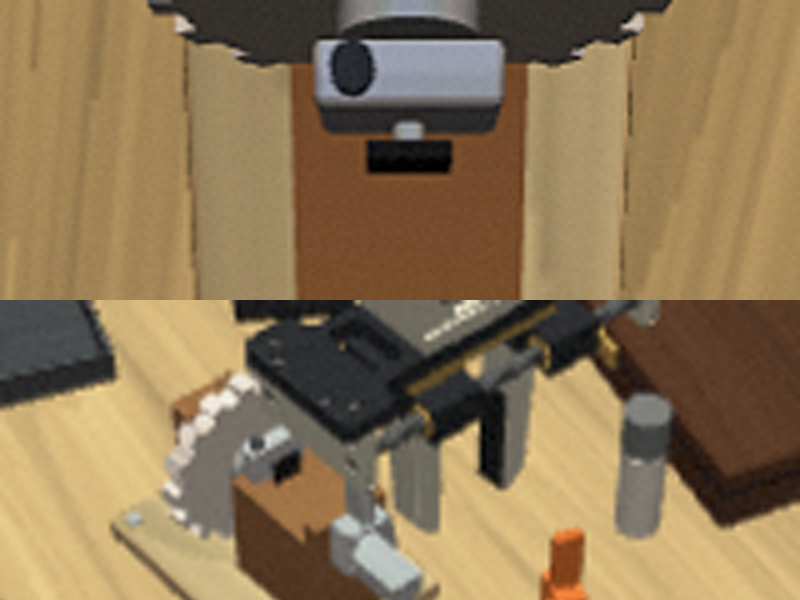

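That crop shows the end stop and plate, but the tab lies lower in the wrist picture, near (322,126). I'll recrop there.

```bash
python3 - <<'E'
from h import *
import pickle
d=pickle.load(open('w5.pkl','rb'))
cv2.imwrite('pics/w5b.png',cv2.resize(d['img'][60:200,240:400],None,fx=4,fy=4,interpolation=cv2.INTER_CUBIC))
seat=END+35*U
for z in (80,88,100,108,128,136):
  for a in (-9,9):
    print(z,a,proj(d,np.r_[(seat+a*U)[:2],z]).round(1),end=' ')
print(proj(d,END))
E
```

```text
80 -9 [322.3 133.8] 80 9 [322.3 111.9] 88 -9 [322.4 134.6] 88 9 [322.4 112. ] 100 -9 [322.5 135.9] 100 9 [322.5 112.2] 108 -9 [322.6 136.8] 108 9 [322.5 112.3] 128 -9 [322.7 139.4] 128 9 [322.7 112.6] 136 -9 [322.8 140.6] 136 9 [322.8 112.8] [322.34756151 163.79475043]
```

View pics/w5b.png

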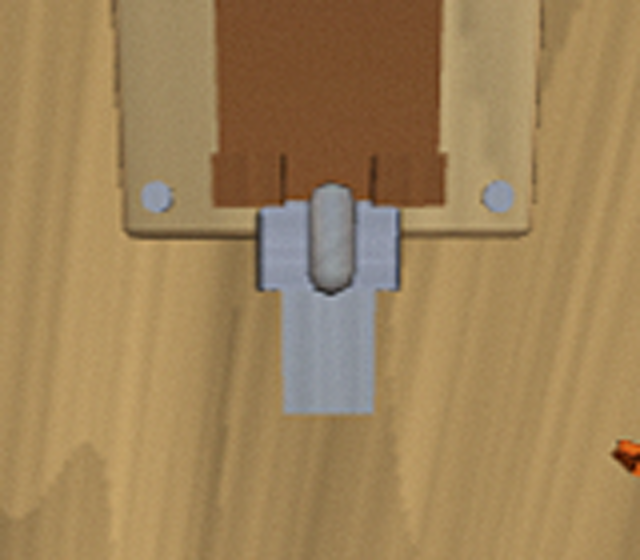

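The tab spans rows 106–134 in the wrist picture at full column 322.8. Its 28 px length matches a top at about 136 mm, so the clip is still up. Against my prediction it is about 3 mm further towards +x, and the rod is clear. I'll grasp the tab, lift the clip off and place it in the tray.

```bash
python3 - <<'E'
from h import *
import pickle
g=END+38*U; o=ori(100)
robot.move_ptp((g[0],g[1],165),o)
print(robot.move_linear((g[0],g[1],104),o,speed=70,f_stop=6),robot.current_tcp_pos()); robot.sleep(.1)
robot.move_gripper(0.0); print('w',robot.current_gripper_width()*93,frc())
robot.move_linear((g[0],g[1],140),o,speed=30); print(frc())
robot.move_linear((g[0],g[1],205),o,speed=100); print(frc(),robot.current_t(),robot.current_gripper_width()*93)
robot.move_ptp((457,354,130),o)
robot.move_linear((457,354,48),o,speed=80); robot.sleep(.2)
print(robot.move_linear((457,354,32),o,speed=12,f_stop=1.5),robot.current_tcp_pos(),frc(),robot.current_t())
d=cam('wrist'); pickle.dump(d,open('w6.pkl','wb')); cv2.imwrite('pics/w6.png',d['img'])
E
```

```text
False [542.05521622  27.46342716 104.420204  ]
w 7.928961081995408 [ 0.4 -0.5 -0. ]
[-0.3  0.5 -0.9]
[ 0.4 -0.1 -0.1] 40.6 8.073178563201584
True [456.98330127 353.98261187  36.517751  ] [0.1 0.4 4.3] 44.1917
```

View pics/w6.png

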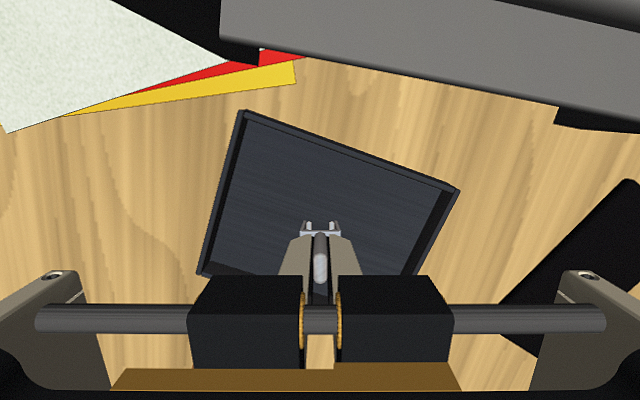

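The clip is held at (320,250) well inside the tray, and touchdown was at TCP z 36.5 against 37 expected. I'll release it, back off and check.

```bash
python3 - <<'E'
from h import *
o=ori(100)
robot.move_linear((457,354,36.7),o,speed=5); robot.move_gripper(0.4); robot.sleep(.2)
robot.move_linear((457,354,130),o,speed=100)
robot.move_ptp((330,330,250),o); robot.sleep(.2)
s=cam('side');t=cam('top')
f=lambda im,x,y,w,h,k:cv2.resize(im[y:y+h,x:x+w],None,fx=k,fy=k,interpolation=cv2.INTER_CUBIC)
cv2.imwrite('pics/fin.png',np.vstack([f(s['img'],180,100,240,180,3)[:, :720],np.zeros((4,720,3),np.uint8)])) 
print(robot.current_t(),frc())
E
```

```text
47.65 [-0.4 -0.6  0.2]
```

View pics/fin.png

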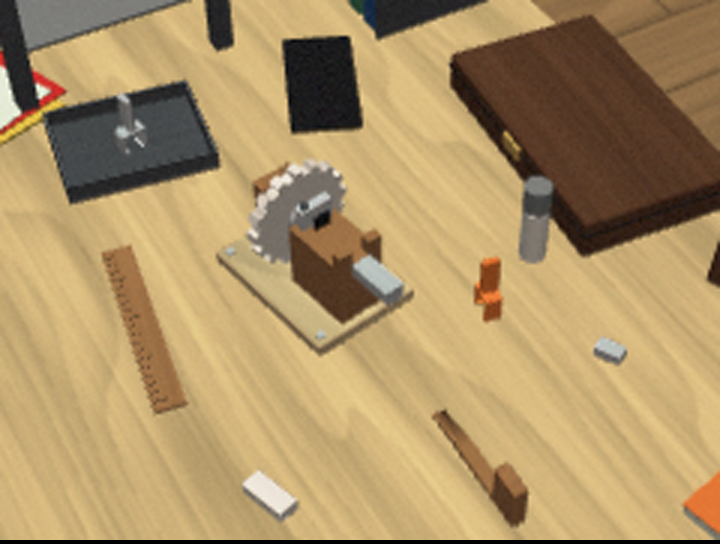

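The clip stands in the tray at (130,130) in the crop, the rod is bare, the wedge lies on its underside at (480,465) and everything else in the crop is where it was.

```bash
python3 -c "
from bench import robot
robot.hand_in(); print(robot.current_t())"
```

```text
the job is handed in; nothing more can be done
the job is handed in; nothing more can be done
```

The clip is off the rod and standing in the steel tray, and the job is handed in. The last time reading before that was 47.7 s, against the 72 s limit.

- **Wedge:** I eased it along the rod and under the clip; the push peaked at about 7 N. It touched the end stop about 64 mm past the clip's seat and pressed the plate in by roughly 2 mm. That depth is judged from force alone, which rose from about 2 N to 7.8 N; I did not check it by sight.
- **Clip:** After the wedge was drawn out and laid down where it had been, the clip was still up. It sat about 3 mm further towards the block than predicted, possibly slightly tilted, so I adjusted the grasp. It lifted off with almost no force and was set down on contact.
- **Last picture:** The rod is bare, the clip is upright in the tray and the wedge lies on its underside. The eraser, sharpener, glue stick, phone, ruler and orange clip look unmoved. The pencil case and the pink wedge were outside that crop, so I did not recheck them.

One small disagreement: the rod's top measured about 2 mm low by camera and 0.6 mm low by touch. I used the touch reading.

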